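# Grade mixed nuts and collars on a rocking screen tray

### The job

Unlock the rocking sieve tray by pulling its red-headed lock pin out of the socket and standing it in the blue pin cup, leaving all the parts on the tray. Then tilt the tray handle-down so that the small nuts fall through the screen into the green bin, and only when all of them are through, with the brass collars still on the tray, tip it the other way so that the collars slide off into the yellow bin. Bring the tray back to level, let go, and leave the other things on the bench alone.

Things in the scene. Friction and masses are not known exactly. Their poses are not given: they have to be found in the camera images.
- stand: Blue grading stand, fixed to the bench: base plate 420 x 172 x 8 mm with two posts that carry the tray. Origin on the bench under the tray's pivot. Its x axis points along the tray towards the handle end (roughly to the robot's left), its y axis towards the lock pin's side (roughly towards the robot), z up. Pose varies.
- pivot (a point): Middle of the tray's pivot axis, 150 mm above the bench (0,0,150 mm in the stand's frame). The axis runs along the stand's y.
- tray (a joint): Tilt of the tray about the pivot, rad: 0 level, positive = handle end DOWN (screen end low), negative = handle end up (open end low). Stops at -0.7 and +0.7. A stiff pivot (0.6 N m of friction, so 3 to 6 N at the handle) keeps it where it is left. The lock pin, while in its socket, stops it beyond about 0.15.
- tray_floor (a point): Top of the tray's floor on the pivot line, 5 mm below the pivot axis; turns with the tray; x towards the handle. The steel tray is 133 mm wide inside with 33 mm walls on both sides and at the handle end. From x = -95 to 0 mm the floor is blank and its end at x = -95 has no wall (open lip); from x = 0 to 135 mm it is a screen of 4 mm round bars along x with 15 mm gaps. Polished: parts start to slide at about 0.17 to 0.26 rad, and go freely from 0.4.
- handle (a point): Middle of the tray's black round handle bar, 13 mm thick, 110 mm long and parallel to the pivot axis; it turns with the tray. In the stand's frame at level it lies 185 mm out along x and 60 mm above the pivot axis (210 mm above the bench); 48 mm beyond and 27 mm above the end wall. A grip may stay pointing down while the bar turns in it.
- pin_head (a point): Centre of the red round head (26 mm across, 34 mm high) of the steel lock pin: pin 214 mm long over all, shaft 12 mm thick, the pin's z axis up along it; foot 197 mm below this point, about 0.12 kg (varies). At the start it stands upright with loose play in its dark steel socket (mouth 74 mm above the bench) at x = 0, y = 112 mm of the stand's frame, through the tray's yellow fork: to come free it must rise 65 mm, and 90 mm to be clear of the fork (100 mm above the bench).
- pin_foot (a point): Lower end of the lock pin.
- pin_cup_in (a point): Centre of the inner floor of the fixed blue pin cup: open round cup 84 mm across the rim, 90 mm high, walls 4 mm, narrowing a little to the bottom, empty. This point is about 5 mm above the bench.
- small_bin: Green bin under the screen end: 165 x 146 x 55 mm high, walls 3 mm; origin under its centre, 8 mm above the bench, axes as the stand's. For the small nuts.
- large_bin: Yellow bin below the tray's open lip: 195 x 146 x 55 mm high (far wall 110 mm), walls 3 mm; origin under its centre, 8 mm above the bench, axes as the stand's. For the brass collars.
- nut0_mid (a point): Centre of a small dark hexagonal nut, 12 mm across, 8 mm high, 10 g; at the start it lies on the blank half of the tray, mixed with the collars. It falls through the screen.
- nut1_mid (a point): Centre of a small dark hexagonal nut, 12 mm across, 8 mm high, 10 g; at the start it lies on the blank half of the tray, mixed with the collars. It falls through the screen.
- nut2_mid (a point): Centre of a small dark hexagonal nut, 12 mm across, 8 mm high, 10 g; at the start it lies on the blank half of the tray, mixed with the collars. It falls through the screen.
- collar0_mid (a point): Centre of a large brass collar, 38 mm across, 22 mm high, about 60 g (varies); at the start on the blank half of the tray. Too big for the screen.
- collar1_mid (a point): Centre of a large brass collar, 38 mm across, 22 mm high, about 60 g (varies); at the start on the blank half of the tray. Too big for the screen.
- collar2_mid (a point): Centre of a large brass collar, 38 mm across, 22 mm high, about 60 g (varies); at the start on the blank half of the tray. Too big for the screen.
- screwdriver: Bystander: the screwdriver, loose on the bench; leave it alone.
- wrench: Bystander: the wrench, loose on the bench; leave it alone.
- tape: Bystander: the roll of tape, loose on the bench; leave it alone.
- oil: Bystander: the oil bottle, loose on the bench; leave it alone.
- jar: Bystander: the jar, loose on the bench; leave it alone.
- brush: Bystander: the brush, loose on the bench; leave it alone.
Mind the look-alikes: they are no part of the job. What is shaped like the part that bears collar2_mid but orange or purple is not meant.

How it is judged (in metres and radians):
On the way, in this order (a step that is already met when the one before it is completed fails the run):
1. the lock pin stands in the blue cup, the tray still level with all parts on it (horizontal distance between pin_foot and pin_cup_in below 0.04 m and distance between pin_foot and pin_cup_in below 0.045 m and value of joint tray between -0.14 and 0.14 rad and x of nut0_mid in the frame of tray_floor between -0.1 and 0.136 m and y of nut0_mid in the frame of tray_floor between -0.07 and 0.07 m and z of nut0_mid in the frame of tray_floor between 0 and 0.06 m and x of nut1_mid in the frame of tray_floor between -0.1 and 0.136 m and y of nut1_mid in the frame of tray_floor between -0.07 and 0.07 m and z of nut1_mid in the frame of tray_floor between 0 and 0.06 m and x of nut2_mid in the frame of tray_floor between -0.1 and 0.136 m and y of nut2_mid in the frame of tray_floor between -0.07 and 0.07 m and z of nut2_mid in the frame of tray_floor between 0 and 0.06 m and x of collar0_mid in the frame of tray_floor between -0.1 and 0.136 m and y of collar0_mid in the frame of tray_floor between -0.07 and 0.07 m and z of collar0_mid in the frame of tray_floor between 0 and 0.06 m and x of collar1_mid in the frame of tray_floor between -0.1 and 0.136 m and y of collar1_mid in the frame of tray_floor between -0.07 and 0.07 m and z of collar1_mid in the frame of tray_floor between 0 and 0.06 m and x of collar2_mid in the frame of tray_floor between -0.1 and 0.136 m and y of collar2_mid in the frame of tray_floor between -0.07 and 0.07 m and z of collar2_mid in the frame of tray_floor between 0 and 0.06 m), for 0.2 s.
2. all three nuts are in the green bin while all three collars are still on the tray (x of nut0_mid in the frame of small_bin between -0.0825 and 0.0825 m and y of nut0_mid in the frame of small_bin between -0.073 and 0.073 m and z of nut0_mid in the frame of small_bin between 0 and 0.055 m and x of nut1_mid in the frame of small_bin between -0.0825 and 0.0825 m and y of nut1_mid in the frame of small_bin between -0.073 and 0.073 m and z of nut1_mid in the frame of small_bin between 0 and 0.055 m and x of nut2_mid in the frame of small_bin between -0.0825 and 0.0825 m and y of nut2_mid in the frame of small_bin between -0.073 and 0.073 m and z of nut2_mid in the frame of small_bin between 0 and 0.055 m and x of collar0_mid in the frame of tray_floor between -0.1 and 0.136 m and y of collar0_mid in the frame of tray_floor between -0.07 and 0.07 m and z of collar0_mid in the frame of tray_floor between 0 and 0.06 m and x of collar1_mid in the frame of tray_floor between -0.1 and 0.136 m and y of collar1_mid in the frame of tray_floor between -0.07 and 0.07 m and z of collar1_mid in the frame of tray_floor between 0 and 0.06 m and x of collar2_mid in the frame of tray_floor between -0.1 and 0.136 m and y of collar2_mid in the frame of tray_floor between -0.07 and 0.07 m and z of collar2_mid in the frame of tray_floor between 0 and 0.06 m), for 0.2 s.
At the end, for the whole second after the job is handed in: The pin stands at rest in the blue cup (its foot within 45 mm of the centre of the cup's floor), all three nuts lie in the green bin and all three collars in the yellow bin, below their 55 mm rims and at rest, and the tray is at rest and level within 0.14 rad (horizontal distance between pin_foot and pin_cup_in below 0.04 m and distance between pin_foot and pin_cup_in below 0.045 m and value of joint tray between -0.14 and 0.14 rad and x of nut0_mid in the frame of small_bin between -0.0825 and 0.0825 m and y of nut0_mid in the frame of small_bin between -0.073 and 0.073 m and z of nut0_mid in the frame of small_bin between 0 and 0.055 m and x of nut1_mid in the frame of small_bin between -0.0825 and 0.0825 m and y of nut1_mid in the frame of small_bin between -0.073 and 0.073 m and z of nut1_mid in the frame of small_bin between 0 and 0.055 m and x of nut2_mid in the frame of small_bin between -0.0825 and 0.0825 m and y of nut2_mid in the frame of small_bin between -0.073 and 0.073 m and z of nut2_mid in the frame of small_bin between 0 and 0.055 m and x of collar0_mid in the frame of large_bin between -0.0975 and 0.0975 m and y of collar0_mid in the frame of large_bin between -0.073 and 0.073 m and z of collar0_mid in the frame of large_bin between 0 and 0.055 m and x of collar1_mid in the frame of large_bin between -0.0975 and 0.0975 m and y of collar1_mid in the frame of large_bin between -0.073 and 0.073 m and z of collar1_mid in the frame of large_bin between 0 and 0.055 m and x of collar2_mid in the frame of large_bin between -0.0975 and 0.0975 m and y of collar2_mid in the frame of large_bin between -0.073 and 0.073 m and z of collar2_mid in the frame of large_bin between 0 and 0.055 m and velocity of joint tray between -0.05 and 0.05 rad/s and linear speed of each of pin, collar0, collar1, collar2, nut0, nut1, nut2 below 0.03 m/s); the robot touches nothing.
It fails at once if a bystander (screwdriver, wrench, tape, oil bottle, jar, brush) is moved by more than 30 mm (distance of any of screwdriver, wrench, tape, oil, jar, brush from where it was at the start of the episode above 0.03 m).
It also fails if it takes over 61 s, if anything falls off the work surface, if the arm or the gripper's body presses on something with over 40 N, if the wrist force passes 120 N, or if a joint passes its speed limit or range.

### The arm

A 6-joint arm with a two-finger parallel gripper is mounted at the origin on the work surface. World frame = base frame: x ahead of the robot, y to its left, z up, the work surface at z = 0. Lengths are in m, angles in degrees, forces in N, time in s.
With the tool pointing down it reaches from about 0.3 to 0.75 m from the base axis. Payload 8.5 kg.
Tool frame: the origin (TCP) lies on the centre line of the jaws, within the pads' length; the fingertips stand 22 mm ahead of it and the grasp point (between the pads) lies 3 mm ahead of it (env.tip_reach is the distance from the TCP to the fingertips, in m); y points along the fingers, z is the direction in which the jaws open and shut, and the axes are right-handed (so a half turn about y gives the same grasp; the last joint's range is limited). The gripper opens to 85 mm and grips with 20 to 120 N. Pads are 22 mm wide; open, the fingers measure 114 mm over their backs; the gripper's body (76 mm by 85 mm) begins 54 mm behind the grasp point. The pads swing forward as they close: fully open they stand 13 mm farther back than shut.
Start: joints at [52.924, 21.807, 74.336, -0, 83.858, -12.336], TCP at [0.23, 0.5, 0.253] pointing down, gripper open.
Joint ranges: [-178.18, 178.18], [-50.72, 133.34], [12.68, 142.11], [-81.47, 261.47], [9.98, 163.14], [-165.26, 165.26]. Speed limits (degrees/s): [136.94, 136.94, 180, 180, 180, 180].

### API

Orientations are given as a 3x3 rotation matrix whose columns are the frame's x, y, z axes.
In Python, from rig import env, get_image gives the robot as it stands. The module is installed in compiled form; this text tells all that it offers.
- The arm moves only by the tool carry_out, never from a script. Its argument "targets" is a list that holds one entry, the list of rows, each a list of 7 numbers: the closure, from 0 (fully open) to 1 (shut), then the shift along the world's x, y, z in mm, then the turn, a rotation vector about the world's x, y, z in degrees. In form: [[[claw, dx, dy, dz, ax, ay, az], ...]]. A call has 1 to 20 rows; each row is the pose to reach, as a shift and turn from the pose commanded when the call began; what a row does not reach only later rows make up. A row lasts 1/12 s, in which the tool goes at most 41.7 mm and 7.16 degrees, less where a joint would pass 70% of its speed; a pose out of reach is approached as far as the arm can. A call with a gripper value outside its range is refused whole. The fingers move at their own pace and stop on an object; "squeeze" is the grip in N (left out, the last holds). Time passes only in rows, so rows that repeat a pose let the fingers close. It gives the time, the measured TCP pose, the force and the opening at its end, in the units of the state.
- env.observe(): the state, without advancing time (a new reading comes with each control period).
- get_image(name): name is "scene" or "top" or "wrist"; returns a dict with "img" (400x640x3 uint8, red, green, blue), "fx", "fy", "cx", "cy" (pixels), "k1" (the pictures are not rectified: a ray, as slopes to the right and down, at radius r is drawn at 1 + k1 r^2 times it, then the intrinsics apply), "rvec" (rotation vector, rad) and "tvec" (3), from world to camera coordinates, as OpenCV has them. Camera axes: x right, y down, z forward; pixel columns grow to the right and rows downward; lengths in m; the calibration is good to about 2 mm. A picture is of the moment at which its call begins. There is no depth.
- env.close_job(): hands the job in, once; it reports no verdict.
The state is a dict: "time_s": time; "q": joint angles; "qvel": joint speeds; "joint_efforts": joint torques, N m; "position": TCP position; "tool_rot": TCP orientation; "ft_force": force on the tool from outside, world axes, zero at the start; "wrist_torque": the same for the moment, N m; "grip_width": finger opening in m.
Only numpy, scipy, OpenCV 4.12 (cv2) and the standard library are available. Lean on these libraries where they do the work, as an engineer would, in place of code of your own. Each camera call takes 0.05 s, during which the arm holds its last target.

## Working session

There is one attempt and no reset: what is moved stays moved. The work goes in short steps, Python scripts to look and compute and a tool call to move; the robot and the scene stay as the last step left them, time stands still between calls to the robot, and variables do not carry over. Pictures are saved under pics/ and viewed, and the job is handed in when it is done.

Besides the shell and the picture viewer there is one more tool, called after "Emit:" in YAML: its name, and indented under it one key for each argument. carry_out: Moves the arm, as the interface text tells. Its arguments: {"type":"object","properties":{"targets":{"type":"array"},"squeeze":{"type":"number"}},"required":["targets"]}

```bash
mkdir -p pics; cat > h.py <<'E'
import numpy as np, cv2
from rig import env, get_image
def snap(name,fn):
    d=get_image(name); np.savez('pics/'+fn+'.npz',**d)
    cv2.imwrite('pics/'+fn+'.png',cv2.cvtColor(d['img'],cv2.COLOR_RGB2BGR)); return d
def load(fn): return dict(np.load('pics/'+fn+'.npz'))
def ray(d,u,v):
    x=(u-d['cx'])/d['fx'];y=(v-d['cy'])/d['fy']; k=float(d['k1'])
    rd=np.hypot(x,y); r=rd
    for _ in range(30): r=rd/(1+k*r*r)
    s=r/rd if rd>0 else 1
    R=cv2.Rodrigues(np.array(d['rvec'],float))[0]; t=np.array(d['tvec'],float).ravel()
    return -R.T@t, R.T@np.array([x*s,y*s,1])
def atz(d,u,v,z):
    c,r=ray(d,u,v); return c+r*(z-c[2])/r[2]
def proj(d,P):
    R=cv2.Rodrigues(np.array(d['rvec'],float))[0]; p=R@np.array(P,float)+np.array(d['tvec'],float).ravel()
    x,y=p[:2]/p[2]; f=1+float(d['k1'])*(x*x+y*y)
    return np.array([d['fx']*x*f+d['cx'],d['fy']*y*f+d['cy']])
def tri(obs):
    A=np.zeros((3,3));b=np.zeros(3)
    for d,u,v in obs:
        c,r=ray(d,u,v); r/=np.linalg.norm(r); M=np.eye(3)-np.outer(r,r);A+=M;b+=M@c
    return np.linalg.solve(A,b)
E
python3 - <<'E'
from h import *
for n in ['scene','top','wrist']: d=snap(n,n+'0'); print(n,d['fx'],d['k1'],ray(d,320,200))
print(env.observe())
E
```

```text
scene 365.8408121822435 -0.07867095838041588 (array([ 1.0552962 , -0.19032462,  0.96570613]), array([-0.51921627,  0.12459277, -0.84571544]))
top 393.13528113926185 -0.07188163431479046 (array([ 0.38775321, -0.04576744,  1.24313743]), array([ 0.16835349,  0.01571825, -0.98561387]))
wrist 317.61381303297026 0.008963162392675944 (array([0.15911577, 0.53243651, 0.37430329]), array([ 0.28434632, -0.12838059, -0.95013149]))
{'time_s': 0.15, 'q': array([ 5.29267219e+01,  2.18350148e+01,  7.43714380e+01, -3.54740866e-04,
        8.38570766e+01, -1.23367958e+01]), 'qvel': array([-0.02192102, -0.09543279, -0.11880159, -0.08231275, -0.00657406,
        0.01144907]), 'joint_efforts': array([ 2.41637390e-03, -4.48623276e+01, -2.31342995e+01, -1.75479386e-04,
        3.82341037e-03,  1.62888830e-05]), 'position': array([0.23004344, 0.49937665, 0.25284615]), 'tool_rot': array([[ 9.08242125e-01, -6.63510777e-04,  4.18444504e-01],
       [-4.18444966e-01, -8.88380981e-04,  9.08241719e-01],
       [-2.30890030e-04, -9.99999385e-01, -1.08450777e-03]]), 'ft_force': array([ 0.51836314, -0.14575416,  0.47416697]), 'wrist_torque': array([ 0.05644985,  0.06186623, -0.0285717 ]), 'grip_width': 0.08529049004599637}
```

View pics/scene0.png

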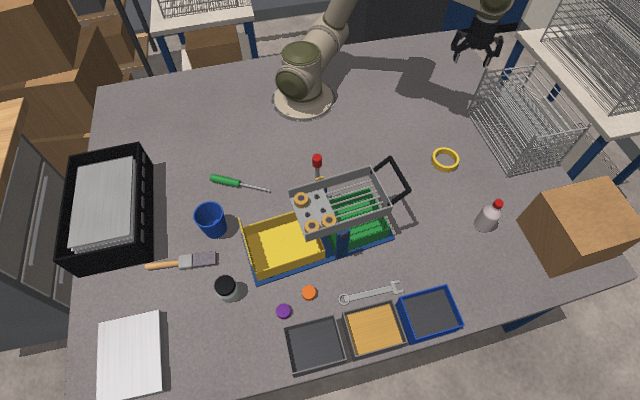

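View pics/top0.png

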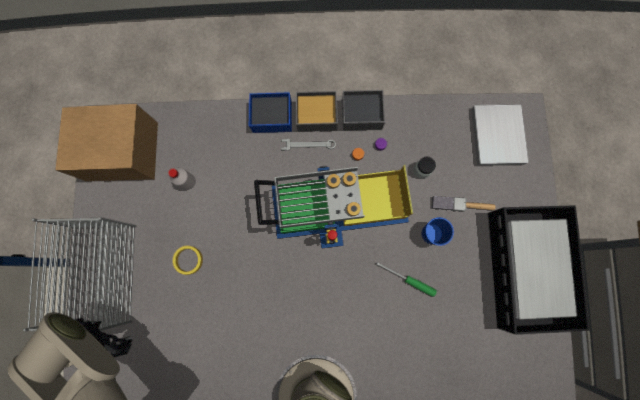

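View pics/wrist0.png

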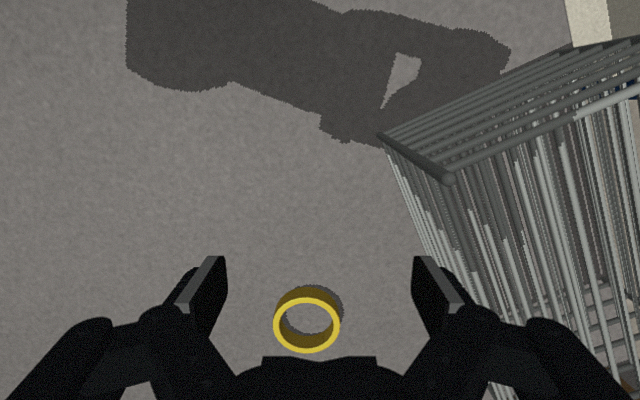

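The scene view has the pin head at about (317,160), the cup at (210,220) and the handle at (395,180). In the top view they are at (332,235), (438,231) and (262,202). The orange and purple rings on the bench are the look-alikes. The real collars are on the tray. I'll enlarge these areas.

```bash
python3 - <<'E'
import cv2
a=cv2.imread('pics/top0.png')[140:260,240:460]; cv2.imwrite('pics/c1.png',cv2.resize(a,None,fx=3.6,fy=3.6,interpolation=cv2.INTER_CUBIC))
a=cv2.imread('pics/scene0.png')[140:280,180:420]; cv2.imwrite('pics/c2.png',cv2.resize(a,None,fx=3.3,fy=3.3,interpolation=cv2.INTER_CUBIC))
E
```

```text
(no output)
```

View pics/c1.png

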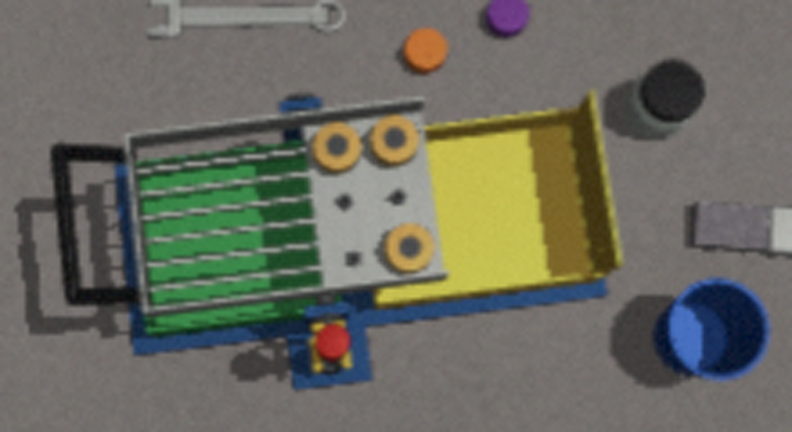

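View pics/c2.png

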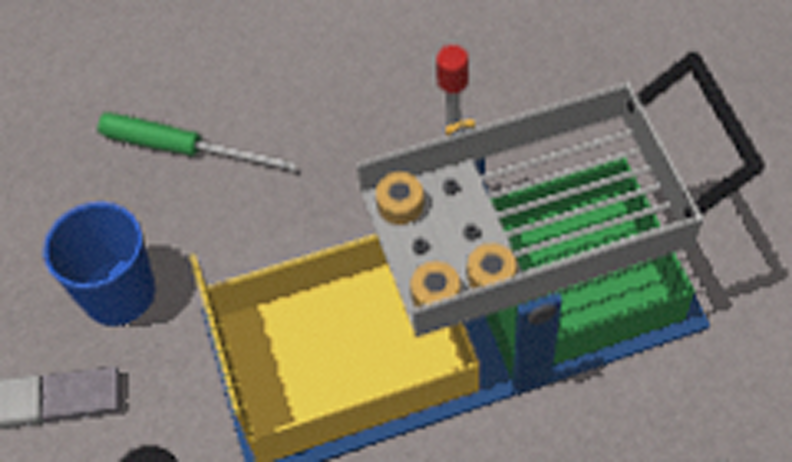

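```bash
cat > fit.py <<'E'
from h import *
from scipy.optimize import least_squares
T=load('top0');S=load('scene0')
ct=lambda u,v:(T,240+u/3.6,140+v/3.6)
cs=lambda u,v:(S,180+u/3.3,140+v/3.3)
h=.185
F=[(ct(63,152),(h,-.053,.21)),(ct(74,298),(h,.053,.21)),(ct(425,102),(-.095,-.0685,.178)),(ct(445,277),(-.095,.0685,.178)),(ct(128,136),(.137,-.0685,.178)),(ct(141,312),(.137,.0685,.178)),
(cs(694,60),(h,.053,.21)),(cs(757,162),(h,-.053,.21)),(cs(628,86),(.137,.0685,.178)),(cs(698,220),(.137,-.0685,.178)),(cs(359,167),(-.095,.0685,.178)),(cs(413,318),(-.095,-.0685,.178))]
def W(p,P):
    c,s=np.cos(p[2]),np.sin(p[2]); return np.array([p[0]+c*P[0]-s*P[1],p[1]+s*P[0]+c*P[1],P[2]])
def res(p): return np.concatenate([proj(f[0][0],W(p,f[1]))-np.array(f[0][1:]) for f in F])
r=least_squares(res,[.5,0,1.57]);print(r.x,np.degrees(r.x[2]));print(r.fun.reshape(-1,2).round(1))
p=r.x
print('handle',W(p,(h,0,.21)),'pin pred',W(p,(0,.112,.206)))
def red(d,box):
    im=cv2.cvtColor(d['img'],cv2.COLOR_RGB2HSV);m=((im[...,0]<8)|(im[...,0]>172))&(im[...,1]>150)&(im[...,2]>60)
    v,u=np.nonzero(m); k=(u>box[0])&(u<box[2])&(v>box[1])&(v<box[3]);u=u[k];v=v[k];print(len(u),u.min(),u.max(),v.min(),v.max());return u.mean(),v.mean()
a=red(T,(315,220,350,250));b=red(S,(300,145,335,175));print(a,b)
print('pin tri',tri([(T,*a),(S,*b)]))
# cup rim centre: top crop, scene crop
c1=ct(717,329);c2=cs(96,247)
print('cup',tri([c1,c2]),atz(*c1,.09),atz(*c2,.09))
q=W(p,(0,0,.15));
for n,P in [('handle',(h,0,.21)),('pin',(0,.112,.206))]: print(n,proj(T,W(p,P)),proj(S,W(p,P)))
for n,uv,z in [('jar',(425,167),.07),('screw tip',(376,263),.01),('screw end',(436,294),.015),('brush l',(433,203),.015),('tape',(187,260),.02),('wire tray',(132,222),.2)]: print(n,atz(T,*uv,z))
E
python3 fit.py
```

```text
[ 0.58097137 -0.04669225  1.66822679] 95.58235456694814
[[-1.5  0.5]
 [-1.  -1.2]
 [-0.8 -0.6]
 [ 0.4 -0.8]
 [-1.  -0.1]
 [ 0.4 -0.3]
 [-0.3  0.1]
 [-1.2  0.4]
 [-0.5  0.1]
 [ 0.1  0. ]
 [-1.  -0.4]
 [-0.7 -1.6]]
handle [0.56297524 0.13743037 0.21      ] pin pred [ 0.46950254 -0.0575872   0.206     ]
70 328 336 230 239
103 313 321 154 167
(np.float64(331.9142857142857), np.float64(234.6)) (np.float64(316.66990291262135), np.float64(160.39805825242718))
pin tri [ 0.47120361 -0.05825091  0.21173153]
cup [ 0.48316497 -0.37549655  0.08190532] [ 0.48229582 -0.37574795  0.09      ] [ 0.48908477 -0.37130828  0.09      ]
handle [257.73777096 201.99422482] [398.86232969 173.45916708]
pin [331.53993464 235.40444397] [316.67106327 161.21866411]
jar [ 0.68296984 -0.3521937   0.07      ]
screw tip [ 0.3960254  -0.19531885  0.01      ]
screw end [ 0.29693764 -0.37467245  0.015     ]
brush l [ 0.5789009  -0.38397723  0.015     ]
tape [0.41695911 0.39328855 0.02      ]
wire tray [0.51770694 0.48640747 0.2       ]
```

The stand fit has residuals of about 1 px. Triangulation puts the pin at (0.471, -0.058, 0.21) and the fit predicts (0.4695, -0.0576), so they agree. First I'll move above the pin.

Emit:
carry_out:
  targets:
    - [[0, 0, 0, 40, 0, 0, 0], [0, 0, 0, 80, 0, 0, 0], [0, 240, -558, 80, 0, 0, 30], [0, 240, -558, 80, 0, 0, 30], [0, 240, -558, 80, 0, 0, 30], [0, 240, -558, 80, 0, 0, 30], [0, 240, -558, 80, 0, 0, 30], [0, 240, -558, 80, 0, 0, 30], [0, 240, -558, 80, 0, 0, 30], [0, 240, -558, 80, 0, 0, 30], [0, 240, -558, 80, 0, 0, 30], [0, 240, -558, 80, 0, 0, 30], [0, 240, -558, 80, 0, 0, 30], [0, 240, -558, 80, 0, 0, 30], [0, 240, -558, 80, 0, 0, 30], [0, 240, -558, 80, 0, 0, 30], [0, 240, -558, 80, 0, 0, 30], [0, 240, -558, 80, 0, 0, 30], [0, 240, -558, 80, 0, 0, 30], [0, 240, -558, 80, 0, 0, 30]]
  squeeze: 60

```text
time_s: 1.82
position: [0.4699, -0.0582, 0.3331]
tool_rot: [[0.996, -0.001, -0.091], [0.091, 0.001, 0.996], [-0.001, -1.0, 0.001]]
ft_force: [-0.4, 0.2, 0.7]
grip_width: 0.0858
```

```bash
python3 - <<'E'
from h import *
d=snap('wrist','w1'); o=env.observe(); print(o['time_s'],o['position'],o['tool_rot'],o['q'])
for z in (.191,.208,.225): print(proj(d,[.4705,-.058,z]))
print(proj(d,[.484,-.374,.09]))
E
```

```text
1.8667 [ 0.46976325 -0.05761141  0.3333649 ] [[ 9.95709015e-01 -1.94463398e-04 -9.25392882e-02]
 [ 9.25393490e-02  3.31154880e-04  9.95708973e-01]
 [-1.62984113e-04 -9.99999926e-01  3.47729416e-04]] [-2.13737120e+01  1.11341784e+01  7.64667833e+01  1.36202582e-02
  9.24163288e+01 -1.16682849e+02]
[318.39046673 191.51577394]
[318.3729574  197.48068712]
[318.35310777 204.24181817]
[ 42.839398   153.35768531]
```

View pics/w1.png

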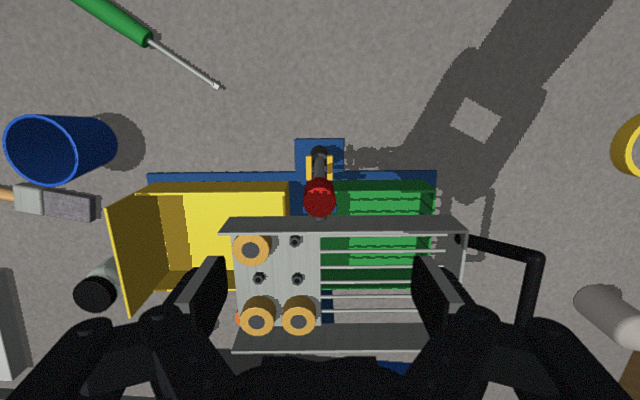

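The pin head shows at (319,198), where I predicted it, and the cup rim centre is near (41,150). Now I'll descend and grip.

Emit:
carry_out:
  targets:
    - [[0, 0.5, 0, -40, 0, 0, 0], [0, 0.5, 0, -80, 0, 0, 0], [0, 0.5, 0, -105, 0, 0, 0], [0, 0.5, 0, -122, 0, 0, 0], [0, 0.5, 0, -122, 0, 0, 0], [0, 0.5, 0, -122, 0, 0, 0], [1, 0.5, 0, -122, 0, 0, 0], [1, 0.5, 0, -122, 0, 0, 0], [1, 0.5, 0, -122, 0, 0, 0], [1, 0.5, 0, -122, 0, 0, 0], [1, 0.5, 0, -122, 0, 0, 0], [1, 0.5, 0, -122, 0, 0, 0], [1, 0.5, 0, -122, 0, 0, 0], [1, 0.5, 0, -122, 0, 0, 0], [1, 0.5, 0, -122, 0, 0, 0], [1, 0.5, 0, -122, 0, 0, 0]]
  squeeze: 60

```text
time_s: 3.2
position: [0.4709, -0.0585, 0.2119]
tool_rot: [[0.996, 0.001, -0.092], [0.092, -0.0, 0.996], [0.001, -1.0, -0.0]]
ft_force: [-0.4, 1.2, 5.6]
grip_width: 0.0244
```

```bash
python3 - <<'E'
from h import *
o=env.observe(); print(o['time_s'],o['position'],o['grip_width'],o['ft_force'])
snap('scene','s2')
w=load('w1');T=load('top0');S=load('scene0')
obs=[(w,41,150),(T,240+717/3.6,140+329/3.6),(S,180+96/3.3,140+247/3.3)]
print(tri(obs)); print([atz(*q,.09).round(4) for q in obs])
import cv2
a=cv2.imread('pics/s2.png')[60:260,200:460]; cv2.imwrite('pics/s2c.png',cv2.resize(a,None,fx=3,fy=3,interpolation=cv2.INTER_CUBIC))
E
```

```text
3.2 [ 0.47093836 -0.05854548  0.21190728] 0.024414442447770322 [-0.35126724  1.20364863  5.58963939]
[ 0.48279934 -0.3760926   0.08490474]
[array([ 0.4803, -0.3754,  0.09  ]), array([ 0.4823, -0.3757,  0.09  ]), array([ 0.4891, -0.3713,  0.09  ])]
```

View pics/s2c.png

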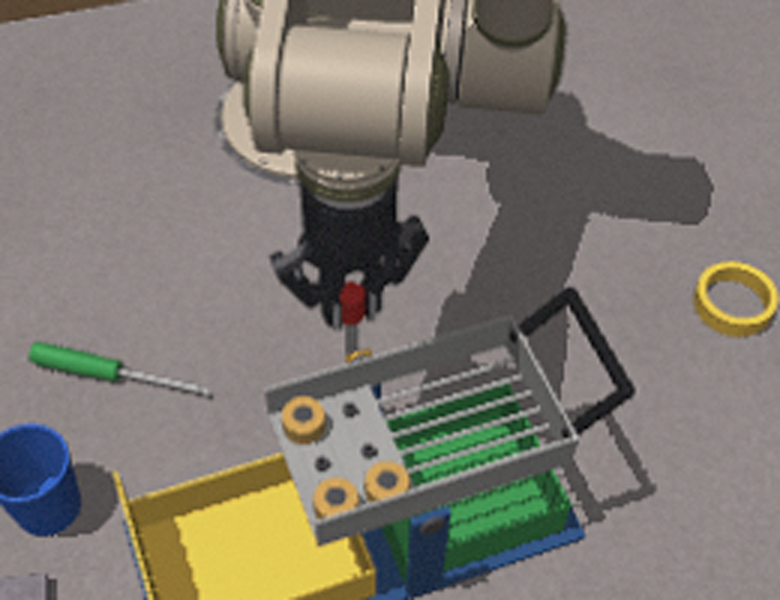

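The head is gripped with a 24 mm opening. I'll lift it straight up.

Emit:
carry_out:
  targets:
    - [[1, 0, 0, 10, 0, 0, 0], [1, 0, 0, 22, 0, 0, 0], [1, 0, 0, 36, 0, 0, 0], [1, 0, 0, 50, 0, 0, 0], [1, 0, 0, 65, 0, 0, 0], [1, 0, 0, 80, 0, 0, 0], [1, 0, 0, 95, 0, 0, 0], [1, 0, 0, 110, 0, 0, 0], [1, 0, 0, 125, 0, 0, 0], [1, 0, 0, 132, 0, 0, 0], [1, 0, 0, 132, 0, 0, 0]]

```text
time_s: 4.17
position: [0.4709, -0.0586, 0.3443]
tool_rot: [[0.996, 0.002, -0.092], [0.092, -0.001, 0.996], [0.002, -1.0, -0.001]]
ft_force: [-0.3, 0.7, -1.5]
grip_width: 0.0243
```

```bash
python3 - <<'E'
from h import *
o=env.observe(); print(o['time_s'],o['position'],o['grip_width'],o['ft_force'])
snap('scene','s3')
a=cv2.imread('pics/s3.png')[60:260,200:460]; cv2.imwrite('pics/s3c.png',cv2.resize(a,None,fx=3,fy=3,interpolation=cv2.INTER_CUBIC))
E
```

```text
4.1667 [ 0.47091931 -0.05863138  0.34427093] 0.024312082323601592 [-0.29940665  0.71044084 -1.5494495 ]
```

View pics/s3c.png

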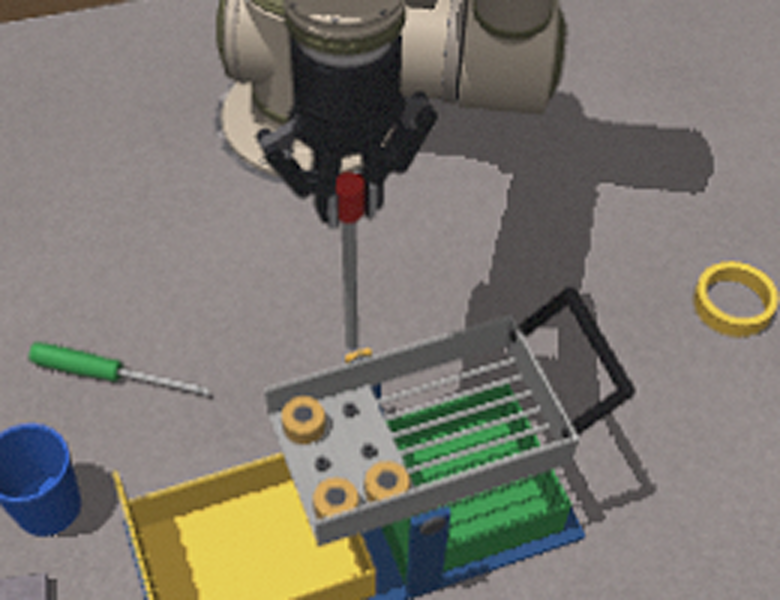

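Emit:
carry_out:
  targets:
    - [[1, 1, -20, 0, 0, 0, -2], [1, 2, -50, 0, 0, 0, -4], [1, 4, -85, 0, 0, 0, -7], [1, 5, -120, 0, 0, 0, -10], [1, 6, -155, 0, 0, 0, -13], [1, 7, -190, 0, 0, 0, -16], [1, 9, -225, 0, 0, 0, -18], [1, 10, -260, 0, 0, 0, -20], [1, 11, -290, 0, 0, 0, -20], [1, 12, -310, 0, 0, 0, -20], [1, 12, -317, 0, 0, 0, -20], [1, 12, -317, 0, 0, 0, -20], [1, 12, -317, 0, 0, 0, -20], [1, 12, -317, 0, 0, 0, -20]]

```text
time_s: 5.38
position: [0.4828, -0.3742, 0.3433]
tool_rot: [[0.967, -0.0, 0.253], [-0.253, 0.001, 0.967], [-0.0, -1.0, 0.0]]
ft_force: [-1.0, -0.2, -1.4]
grip_width: 0.025
```

```bash
python3 - <<'E'
from h import *
o=env.observe(); print(o['time_s'],o['position'],o['grip_width'],o['ft_force'],o['q'])
for n in('scene','top','wrist'): snap(n,n[0]+'4')
a=cv2.imread('pics/s4.png')[110:260,140:340]; b=cv2.imread('pics/w4.png')[:300,120:520]
c=np.hstack([cv2.resize(a,(400,300),interpolation=cv2.INTER_CUBIC),b]);cv2.imwrite('pics/s4c.png',c)
E
```

```text
5.3833 [ 0.48281597 -0.37421561  0.34330475] 0.024959777995347696 [-1.04472513 -0.16447574 -1.42676245] [-4.88736259e+01  2.60095079e+01  5.29632116e+01  1.39920780e-02
  1.01054770e+02 -1.24194361e+02]
```

View pics/s4c.png

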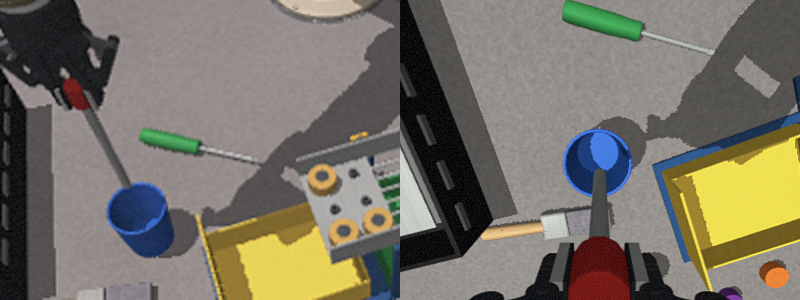

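```bash
python3 - <<'E'
from h import *
s=load('s4');w=load('w4')
for z in (.34,.24,.146): print(z,proj(s,[.4828,-.3745,z]),proj(w,[.4828,-.3745,z]))
for P in([.483,-.3755,.09],[.483,-.3755,.005]): print('cup',proj(s,P),proj(w,P))
# foot: scene (204,202), wrist(120+200,172)
f=tri([(s,204,202),(w,318.5,171)]);print('foot',f)
E
```

```text
0.34 [178.24028741 156.2589549 ] [317.54659084 278.28638464]
0.24 [191.61095675 182.20608907] [318.09027787 205.3237722 ]
0.146 [202.19488478 202.56112939] [318.31299835 175.41174604]
cup [207.40275128 213.32849438] [317.63236533 164.63487043]
cup [214.98114393 227.69740375] [317.85532518 152.57341303]
foot [ 0.47911533 -0.37205058  0.14135753]
```

The pin hangs vertical over the middle of the cup. I'll lower it in.

Emit:
carry_out:
  targets:
    - [[1, 0, 0, -15, 0, 0, 0], [1, 0, 0, -35, 0, 0, 0], [1, 0, 0, -55, 0, 0, 0], [1, 0, 0, -75, 0, 0, 0], [1, 0, 0, -95, 0, 0, 0], [1, 0, 0, -110, 0, 0, 0], [1, 0, 0, -120, 0, 0, 0], [1, 0, 0, -126, 0, 0, 0], [1, 0, 0, -130, 0, 0, 0], [1, 0, 0, -130, 0, 0, 0], [1, 0, 0, -130, 0, 0, 0]]

```text
time_s: 6.45
position: [0.4829, -0.3756, 0.2141]
tool_rot: [[0.967, 0.001, 0.254], [-0.254, -0.001, 0.967], [0.001, -1.0, -0.001]]
ft_force: [0.0, 1.0, -1.9]
grip_width: 0.0247
```

Emit:
carry_out:
  targets:
    - [[1, 0, 0, -1, 0, 0, 0], [1, 0, 0, -2, 0, 0, 0], [1, 0, 0, -2, 0, 0, 0]]

```text
time_s: 6.7
position: [0.4827, -0.3756, 0.2115]
tool_rot: [[0.967, 0.0, 0.254], [-0.254, -0.0, 0.967], [0.0, -1.0, -0.0]]
ft_force: [-0.0, 0.6, -2.0]
grip_width: 0.0248
```

Emit:
carry_out:
  targets:
    - [[1, 0, 0, -1, 0, 0, 0], [1, 0, 0, -2, 0, 0, 0], [1, 0, 0, -2, 0, 0, 0]]

```text
time_s: 6.95
position: [0.4826, -0.3755, 0.2091]
tool_rot: [[0.967, -0.0, 0.254], [-0.254, 0.0, 0.967], [-0.0, -1.0, 0.0]]
ft_force: [0.7, 0.1, -1.2]
grip_width: 0.0244
```

Emit:
carry_out:
  targets:
    - [[1, 0, 0, -1, 0, 0, 0], [1, 0, 0, -1, 0, 0, 0]]

```text
time_s: 7.12
position: [0.4827, -0.3755, 0.2081]
tool_rot: [[0.967, -0.0, 0.254], [-0.254, 0.0, 0.967], [-0.0, -1.0, 0.0]]
ft_force: [0.5, 0.8, -2.0]
grip_width: 0.0244
```

Emit:
carry_out:
  targets:
    - [[1, 0, 0, -1, 0, 0, 0], [1, 0, 0, -1, 0, 0, 0]]

```text
time_s: 7.28
position: [0.4826, -0.3755, 0.2071]
tool_rot: [[0.967, -0.0, 0.254], [-0.254, 0.0, 0.967], [-0.0, -1.0, 0.0]]
ft_force: [-0.1, 0.7, -1.2]
grip_width: 0.0247
```

Emit:
carry_out:
  targets:
    - [[1, 0, 0, -1, 0, 0, 0], [1, 0, 0, -1, 0, 0, 0]]

```text
time_s: 7.45
position: [0.4826, -0.3754, 0.2062]
tool_rot: [[0.967, -0.0, 0.254], [-0.254, 0.0, 0.967], [-0.0, -1.0, 0.0]]
ft_force: [-0.4, 0.1, -2.6]
grip_width: 0.0247
```

Emit:
carry_out:
  targets:
    - [[1, 0, 0, -1, 0, 0, 0], [1, 0, 0, -2, 0, 0, 0], [1, 0, 0, -2, 0, 0, 0]]

```text
time_s: 7.7
position: [0.4829, -0.3756, 0.205]
tool_rot: [[0.967, 0.001, 0.254], [-0.254, -0.001, 0.967], [0.001, -1.0, -0.001]]
ft_force: [-1.0, 0.6, 3.7]
grip_width: 0.0247
```

Emit:
carry_out:
  targets:
    - [[1, 0, 0, -1, 0, 0, 0], [1, 0, 0, -1, 0, 0, 0]]

```text
time_s: 7.87
position: [0.4831, -0.3758, 0.2049]
tool_rot: [[0.967, 0.002, 0.254], [-0.254, -0.002, 0.967], [0.003, -1.0, -0.001]]
ft_force: [-1.6, 0.6, 7.7]
grip_width: 0.0247
```

The foot has touched the floor, with the force turning positive. I'll ease off and open.

Emit:
carry_out:
  targets:
    - [[1, 0, 0, 1.5, 0, 0, 0], [1, 0, 0, 1.5, 0, 0, 0], [0.68, 0, 0, 1.5, 0, 0, 0], [0.65, 0, 0, 1.5, 0, 0, 0], [0.6, 0, 0, 1.5, 0, 0, 0], [0.5, 0, 0, 1.5, 0, 0, 0], [0.3, 0, 0, 1.5, 0, 0, 0], [0, 0, 0, 1.5, 0, 0, 0], [0, 0, 0, 1.5, 0, 0, 0], [0, 0, 0, 1.5, 0, 0, 0], [0, 0, 0, 1.5, 0, 0, 0], [0, 0, 0, 1.5, 0, 0, 0]]

```text
time_s: 8.87
position: [0.4827, -0.3755, 0.2049]
tool_rot: [[0.967, 0.0, 0.254], [-0.254, -0.0, 0.967], [0.0, -1.0, -0.0]]
ft_force: [0.7, 0.6, 0.1]
grip_width: 0.0855
```

```bash
python3 - <<'E'
from h import *
o=env.observe(); print(o['time_s'],o['position'],o['grip_width'],o['ft_force'])
for n in('scene','wrist'): snap(n,n[0]+'5')
a=cv2.imread('pics/s5.png')[110:260,140:340]; b=cv2.imread('pics/w5.png')[100:400,120:520]
c=np.hstack([cv2.resize(a,(400,300),interpolation=cv2.INTER_CUBIC),b]);cv2.imwrite('pics/s5c.png',c)
E
```

```text
8.8667 [ 0.48266861 -0.37548882  0.20486281] 0.08554482737700743 [0.68476594 0.61216198 0.09998384]
```

View pics/s5c.png

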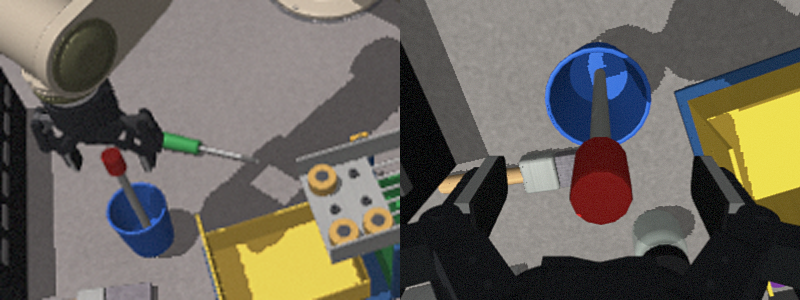

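The pin stands upright in the cup, clear of the jaws. I'll rise straight up and check it again.

Emit:
carry_out:
  targets:
    - [[0, 0, 0, 15, 0, 0, 0], [0, 0, 0, 40, 0, 0, 0], [0, 0, 0, 75, 0, 0, 0], [0, 0, 0, 110, 0, 0, 0], [0, 0, 0, 145, 0, 0, 0], [0, 0, 0, 145, 0, 0, 0]]

```text
time_s: 9.47
position: [0.4833, -0.3761, 0.3574]
tool_rot: [[0.967, 0.008, 0.254], [-0.254, -0.01, 0.967], [0.011, -1.0, -0.007]]
ft_force: [0.7, -0.4, 1.0]
grip_width: 0.0854
```

```bash
python3 - <<'E'
from h import *
o=env.observe(); print(o['time_s'],o['position'],o['grip_width'],o['ft_force'])
for n in('scene','wrist'): snap(n,n[0]+'6')
s=load('s6');w=load('w6')
a=cv2.imread('pics/s6.png')[110:260,140:340]; b=cv2.imread('pics/w6.png')[50:350,120:520]
c=np.hstack([cv2.resize(a,(400,300),interpolation=cv2.INTER_CUBIC),b]);cv2.imwrite('pics/s6c.png',c)
for z in (.202,.005): print(proj(s,[.483,-.3755,z]),proj(w,[.483,-.3755,z]))
E
```

```text
9.4667 [ 0.48329825 -0.37612066  0.35736459] 0.08540706530066815 [ 0.70978435 -0.42238233  0.97139425]
[195.70507588 190.99575332] [319.64878126 186.53481947]
[214.98114393 227.69740375] [319.92346866 149.58779942]
```

View pics/s6c.png

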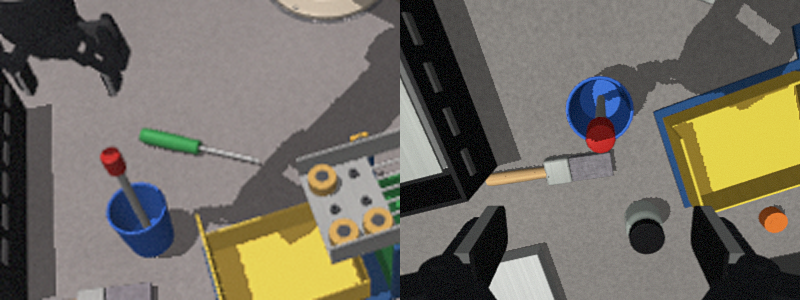

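The pin still stands vertical, with the head at wrist crop (600,133) where I predicted it. Next I'll move above the handle.

Emit:
carry_out:
  targets:
    - [[0.2, 0, 40, 0, 0, 0, 0], [0.4, 80, 513, 0, 0, 0, 20], [0.4, 80, 513, 0, 0, 0, 20], [0.4, 80, 513, 0, 0, 0, 20], [0.4, 80, 513, 0, 0, 0, 20], [0.4, 80, 513, 0, 0, 0, 20], [0.4, 80, 513, 0, 0, 0, 20], [0.4, 80, 513, 0, 0, 0, 20], [0.4, 80, 513, 0, 0, 0, 20], [0.4, 80, 513, 0, 0, 0, 20], [0.4, 80, 513, 0, 0, 0, 20], [0.4, 80, 513, 0, 0, 0, 20], [0.4, 80, 513, 0, 0, 0, 20], [0.4, 80, 513, 0, 0, 0, 20], [0.4, 80, 513, 0, 0, 0, 20], [0.4, 80, 513, 0, 0, 0, 20], [0.4, 80, 513, 0, 0, 0, 20], [0.4, 80, 513, 0, 0, 0, 20]]

```text
time_s: 11.07
position: [0.5627, 0.1363, 0.3497]
tool_rot: [[0.996, -0.0, -0.09], [0.09, -0.0, 0.996], [-0.0, -1.0, -0.0]]
ft_force: [0.3, 0.8, 0.4]
grip_width: 0.0509
```

```bash
python3 - <<'E'
from h import *
o=env.observe(); print(o['time_s'],o['position'],o['grip_width'],o['tool_rot'][:,2],o['q'])
snap('wrist','w7'); w=load('w7')
for y in (-.055,0,.055):
  import math
  c,s=math.cos(1.66823),math.sin(1.66823); print(proj(w,[.58097+c*.185-s*y,-.04669+s*.185+c*y,.21]))
E
```

```text
11.0667 [0.56265243 0.13630458 0.34965601] 0.05085922904221852 [-8.98942614e-02  9.95951308e-01 -1.16978298e-04] [ 1.91092547e+00  2.22974196e+01  5.79176941e+01 -8.21956219e-03
  9.98093247e+01 -9.32479958e+01]
[320.06260086 249.87672428]
[319.67161582 192.05025184]
[319.23014919 126.6591801 ]
```

View pics/w7.png

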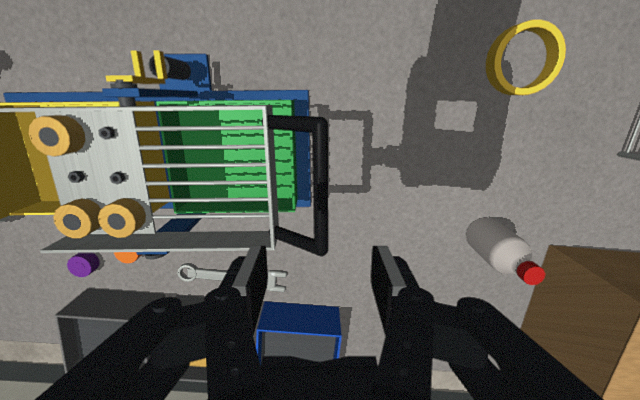

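The bar appears at u≈321, v 125–250, and I predicted 319–320 and 127–250. I'll descend and grip it.

Emit:
carry_out:
  targets:
    - [[0.4, 0, 0, -35, 0, 0, 0], [0.4, 0, 0, -75, 0, 0, 0], [0.4, 0, 0, -110, 0, 0, 0], [0.4, 0, 0, -130, 0, 0, 0], [0.4, 0, 0, -137, 0, 0, 0], [0.4, 0, 0, -137, 0, 0, 0], [0.4, 0, 0, -137, 0, 0, 0], [1, 0, 0, -137, 0, 0, 0], [1, 0, 0, -137, 0, 0, 0], [1, 0, 0, -137, 0, 0, 0], [1, 0, 0, -137, 0, 0, 0], [1, 0, 0, -137, 0, 0, 0], [1, 0, 0, -137, 0, 0, 0], [1, 0, 0, -137, 0, 0, 0]]
  squeeze: 35

```text
time_s: 12.28
position: [0.563, 0.1378, 0.2133]
tool_rot: [[0.996, 0.001, -0.092], [0.092, 0.001, 0.996], [0.001, -1.0, 0.0]]
ft_force: [1.3, 3.1, 2.9]
grip_width: 0.0115
```

```bash
python3 - <<'E'
from h import *
o=env.observe(); print(o['time_s'],o['position'],o['grip_width'],o['ft_force'])
p=[.58097,-.04669,1.66823]
c,s=np.cos(p[2]),np.sin(p[2])
for t in (.1,.2,.3,.4,.5,.55,.6,-.1,-.15,-.2,-.25,-.3,-.35,-.4,-.45,-.5,-.55,-.6):
  dx=.185*np.cos(t)+.06*np.sin(t)-.185; dz=.06*np.cos(t)-.185*np.sin(t)-.06
  print(t,(1000*np.array([c*dx,s*dx,dz])).round(1))
E
```

```text
12.2833 [0.56295431 0.13777184 0.21327127] 0.011509125965144345 [1.28805266 3.10586966 2.8784426 ]
0.1 [ -0.5   5.  -18.8]
0.2 [ -0.8   8.2 -37.9]
0.3 [ -0.9   9.4 -57.4]
0.4 [ -0.9   8.7 -76.8]
0.5 [ -0.6   6.1 -96. ]
0.55 [  -0.4    4.1 -105.5]
0.6 [  -0.2    1.6 -114.9]
-0.1 [ 0.7 -6.9 18.2]
-0.15 [  1.1 -11.   27. ]
-0.2 [  1.5 -15.5  35.6]
-0.25 [  2.  -20.5  43.9]
-0.3 [  2.5 -25.9  52. ]
-0.35 [  3.1 -31.6  59.8]
-0.4 [  3.7 -37.8  67.3]
-0.45 [  4.3 -44.3  74.5]
-0.5 [  5.  -51.2  81.3]
-0.55 [  5.7 -58.4  87.8]
-0.6 [  6.4 -65.9  94. ]
```

The handle is gripped. I'll tilt the tray handle-down to 0.5 rad along the arc.

Emit:
carry_out:
  targets:
    - [[1, -0.3, 3, -9, 0, 0, 0], [1, -0.5, 5, -19, 0, 0, 0], [1, -0.7, 7, -28, 0, 0, 0], [1, -0.8, 8, -38, 0, 0, 0], [1, -0.9, 9, -48, 0, 0, 0], [1, -0.9, 9.4, -57.4, 0, 0, 0], [1, -0.9, 9, -67, 0, 0, 0], [1, -0.9, 8.7, -77, 0, 0, 0], [1, -0.8, 7.5, -86, 0, 0, 0], [1, -0.6, 6, -96, 0, 0, 0], [1, -0.6, 6, -96, 0, 0, 0], [1, -0.6, 6, -96, 0, 0, 0], [1, -0.6, 6, -96, 0, 0, 0], [1, -0.6, 6, -96, 0, 0, 0], [1, -0.6, 6, -96, 0, 0, 0], [1, -0.6, 6, -96, 0, 0, 0]]

```text
time_s: 13.62
position: [0.5623, 0.1436, 0.1154]
tool_rot: [[0.996, -0.0, -0.091], [0.091, 0.001, 0.996], [-0.0, -1.0, 0.001]]
ft_force: [7.2, 4.1, -4.8]
grip_width: 0.0116
```

```bash
cat > look.py <<'E'
from h import *; import sys
k=sys.argv[1]
o=env.observe(); print(o['time_s'],o['position'],o['grip_width'],o['ft_force'])
for n in('scene','top'): snap(n,n[0]+k)
a=cv2.imread(f'pics/s{k}.png')[130:280,230:430]; b=cv2.imread(f'pics/t{k}.png')[150:250,240:440]
a=cv2.resize(a,(600,450),interpolation=cv2.INTER_CUBIC);b=cv2.resize(b,(600,300),interpolation=cv2.INTER_CUBIC)
cv2.imwrite(f'pics/c{k}.png',cv2.resize(np.vstack([a,b]),(480,600)))
E
python3 look.py 8
```

```text
13.6167 [0.56229407 0.14360748 0.11535974] 0.011621814014614049 [ 7.15917992  4.06551525 -4.79012854]
```

View pics/c8.png

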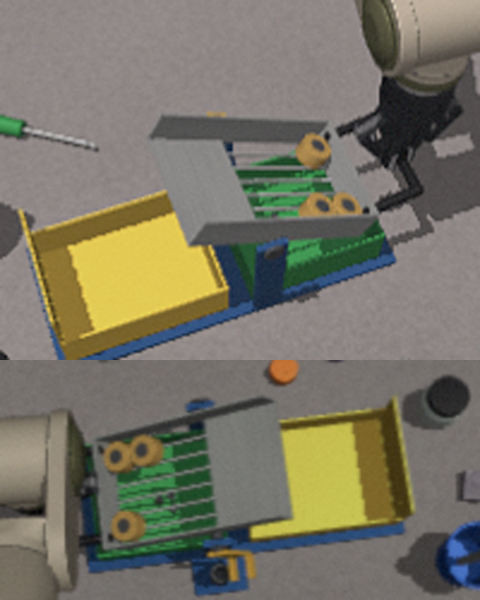

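The collars rest at the end wall and the blank floor is empty. I'll enlarge to find the nuts.

```bash
python3 - <<'E'
import cv2,numpy as np
a=cv2.imread('pics/t8.png')[170:235,268:340]; b=cv2.imread('pics/s8.png')[170:260,325:400]
cv2.imwrite('pics/z8.png',np.hstack([cv2.resize(a,(430,390),interpolation=cv2.INTER_CUBIC),cv2.resize(b,(325,390),interpolation=cv2.INTER_CUBIC)]))
E
```

```text
(no output)
```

View pics/z8.png

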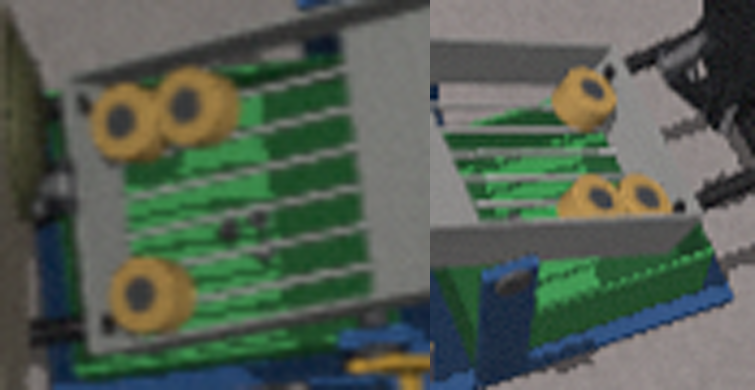

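I can see dark blobs near top-crop (230,230), (260,215) and (260,255), but bars partly hide them. I'll jog the tray a bit and bring it to level for a clearer view.

Emit:
carry_out:
  targets:
    - [[1, 0.4, -4, 19, 0, 0, 0], [1, 0, 0, 0, 0, 0, 0], [1, 0.2, -2, -9, 0, 0, 0], [1, 0.2, -2, -9, 0, 0, 0], [1, 0, 0, 0, 0, 0, 0], [1, -0.2, 2, 13, 0, 0, 0], [1, -0.3, 3, 26, 0, 0, 0], [1, -0.3, 3, 39, 0, 0, 0], [1, -0.2, 2.5, 54, 0, 0, 0], [1, 0, 1, 67, 0, 0, 0], [1, 0.2, -1.5, 79, 0, 0, 0], [1, 0.4, -4, 88, 0, 0, 0], [1, 0.6, -6, 96, 0, 0, 0], [1, 0.6, -6, 96, 0, 0, 0], [1, 0.6, -6, 96, 0, 0, 0]]

```text
time_s: 14.97
position: [0.5626, 0.1383, 0.2121]
tool_rot: [[0.996, -0.001, -0.092], [0.092, 0.003, 0.996], [-0.0, -1.0, 0.003]]
ft_force: [2.6, 6.3, 0.9]
grip_width: 0.0118
```

```bash
python3 look.py 9; python3 - <<'E'
import cv2,numpy as np
a=cv2.imread('pics/t9.png')[170:235,268:340]; b=cv2.imread('pics/s9.png')[170:260,325:400]
cv2.imwrite('pics/z9.png',np.hstack([cv2.resize(a,(430,390),interpolation=cv2.INTER_CUBIC),cv2.resize(b,(325,390),interpolation=cv2.INTER_CUBIC)]))
E
```

```text
14.9667 [0.5625965  0.13828369 0.21213369] 0.011808104811773967 [2.56374422 6.29994408 0.85334664]
```

View pics/z9.png

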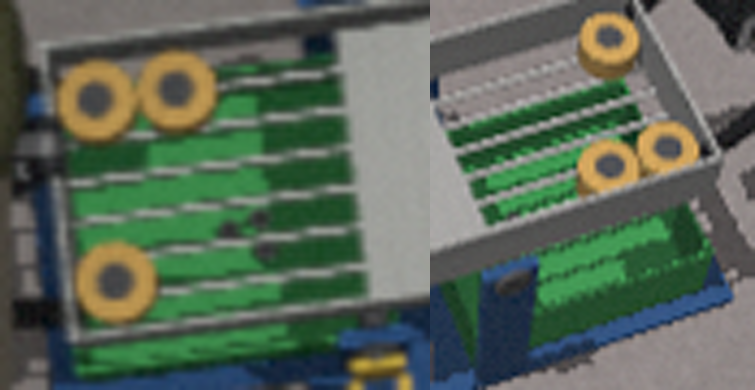

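View pics/c9.png

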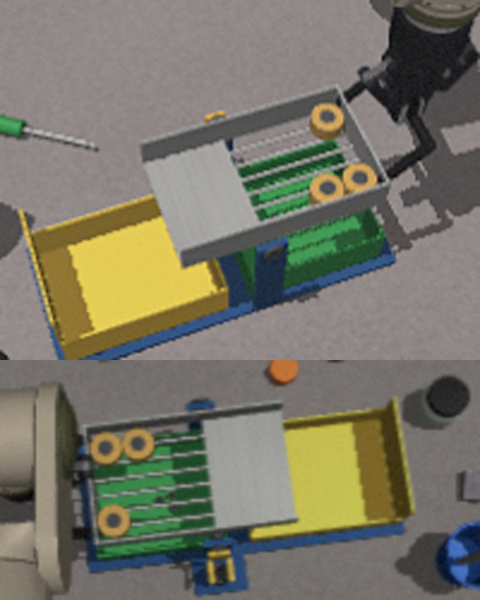

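```bash
python3 - <<'E'
from h import *
t=load('t9'); c,s=np.cos(1.66823),np.sin(1.66823)
for u,v in((230,228),(262,215),(263,248)):
  P=atz(t,268+u/5.97,170+v/6,.016); d=P[:2]-[.58097,-.04669]; print(P.round(3),(c*d[0]+s*d[1]).round(3),(-s*d[0]+c*d[1]).round(3))
a=load('t9')['img'][195:220,295:325]; cv2.imwrite('pics/z10.png',cv2.resize(a[...,::-1],(720,600),interpolation=cv2.INTER_NEAREST))
E
```

```text
[0.573 0.017 0.016] 0.064 0.002
[ 0.579 -0.     0.016] 0.046 -0.003
[ 0.562 -0.     0.016] 0.048 0.015
```

View pics/z10.png

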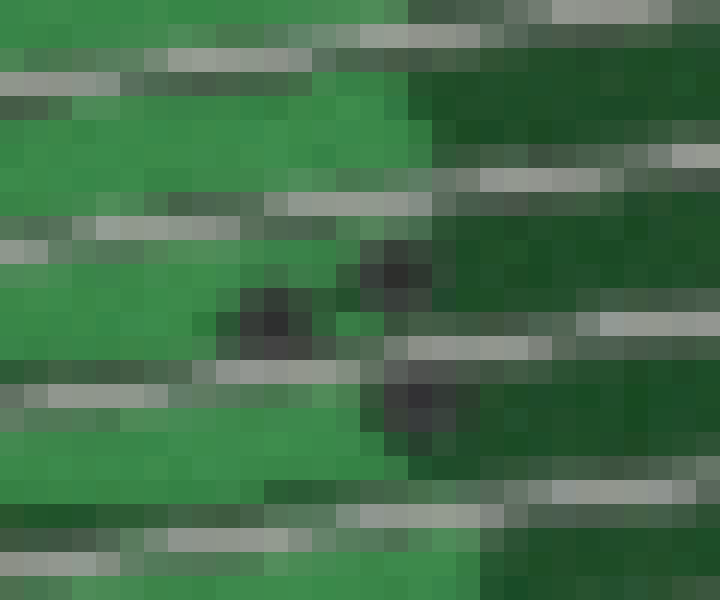

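Three separate nuts lie on the green bin floor, at about (0.05–0.06, 0) in the stand frame. All three collars are still on the tray. Now I'll tip it gently the other way.

Emit:
carry_out:
  targets:
    - [[1, 0.4, -3.5, 9, 0, 0, 0], [1, 0.7, -6.9, 18.2, 0, 0, 0], [1, 1.1, -11, 27, 0, 0, 0], [1, 1.3, -13, 31, 0, 0, 0], [1, 1.5, -15.5, 35.6, 0, 0, 0], [1, 1.7, -18, 40, 0, 0, 0], [1, 2, -20.5, 43.9, 0, 0, 0], [1, 2.2, -23, 48, 0, 0, 0], [1, 2.5, -25.9, 52, 0, 0, 0], [1, 2.5, -25.9, 52, 0, 0, 0], [1, 2.5, -25.9, 52, 0, 0, 0], [1, 2.5, -25.9, 52, 0, 0, 0], [1, 2.5, -25.9, 52, 0, 0, 0], [1, 2.5, -25.9, 52, 0, 0, 0]]

```text
time_s: 16.23
position: [0.5651, 0.1139, 0.2649]
tool_rot: [[0.996, 0.001, -0.093], [0.093, 0.005, 0.996], [0.001, -1.0, 0.005]]
ft_force: [2.6, 13.5, 7.8]
grip_width: 0.0114
```

```bash
python3 look.py 11
```

```text
16.2333 [0.56512743 0.1139021  0.2648818 ] 0.011423760715919093 [ 2.64941519 13.48266253  7.82962039]
```

View pics/c11.png

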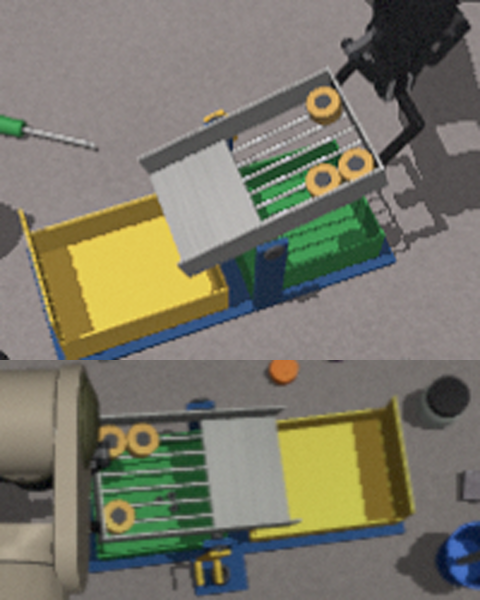

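The collars haven't slid yet, so I'll go on gently.

Emit:
carry_out:
  targets:
    - [[1, 0.2, -2, 3, 0, 0, 0], [1, 0.4, -4, 5.5, 0, 0, 0], [1, 0.6, -5.7, 7.8, 0, 0, 0], [1, 0.6, -5.7, 7.8, 0, 0, 0], [1, 0.8, -8, 10.5, 0, 0, 0], [1, 0.8, -8, 10.5, 0, 0, 0], [1, 0.8, -8, 10.5, 0, 0, 0]]

```text
time_s: 16.92
position: [0.5659, 0.1065, 0.2754]
tool_rot: [[0.996, 0.001, -0.094], [0.094, 0.007, 0.996], [0.001, -1.0, 0.007]]
ft_force: [1.8, 16.0, 6.9]
grip_width: 0.0117
```

```bash
python3 look.py 12
```

```text
16.9167 [0.56587817 0.10654689 0.27543199] 0.01166628514634862 [ 1.79693134 15.96942781  6.88628412]
```

View pics/c12.png

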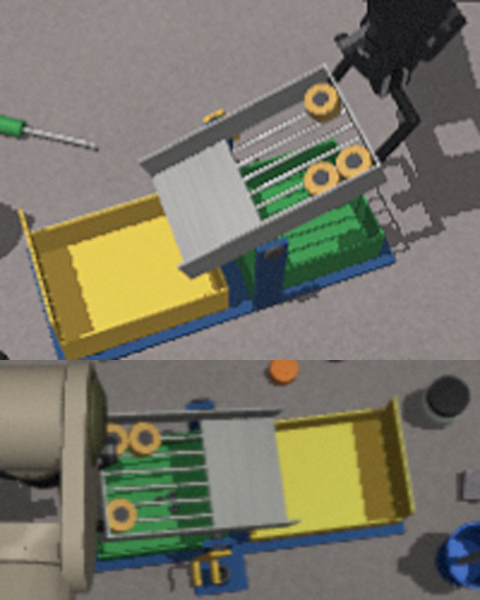

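Emit:
carry_out:
  targets:
    - [[1, 0.2, -1, 2.5, 0, 0, 0], [1, 0.4, -2, 5, 0, 0, 0], [1, 0.5, -4, 7, 0, 0, 0], [1, 0.6, -5, 8.5, 0, 0, 0], [1, 0.6, -5, 8.5, 0, 0, 0], [1, 0.6, -5, 8.5, 0, 0, 0]]

```text
time_s: 17.52
position: [0.5665, 0.1006, 0.2833]
tool_rot: [[0.996, -0.0, -0.093], [0.093, 0.005, 0.996], [0.0, -1.0, 0.005]]
ft_force: [2.7, 11.2, 2.9]
grip_width: 0.0119
```

```bash
python3 look.py 13
```

```text
17.5167 [0.5664911  0.10059991 0.28325718] 0.011851753860390954 [ 2.70895564 11.20758863  2.87076522]
```

View pics/c13.png

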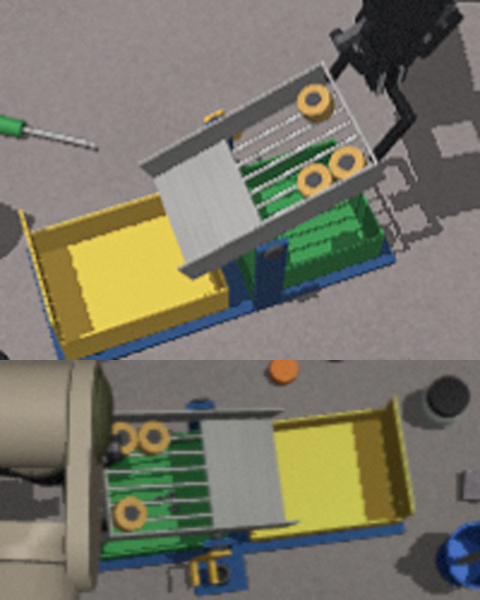

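The collars have begun to slide. I'll hold here.

Emit:
carry_out:
  targets:
    - [[1, 0, 0, 0, 0, 0, 0], [1, 0, 0, 0, 0, 0, 0], [1, 0, 0, 0, 0, 0, 0], [1, 0, 0, 0, 0, 0, 0], [1, 0, 0, 0, 0, 0, 0]]

```text
time_s: 18.03
position: [0.5665, 0.1006, 0.2832]
tool_rot: [[0.996, -0.0, -0.093], [0.093, 0.005, 0.996], [0.0, -1.0, 0.005]]
ft_force: [2.4, 11.2, 4.2]
grip_width: 0.0118
```

```bash
python3 look.py 14
```

```text
18.0333 [0.56647136 0.10058991 0.28324875] 0.011789873698683293 [ 2.42247088 11.16657616  4.15538976]
```

View pics/c14.png

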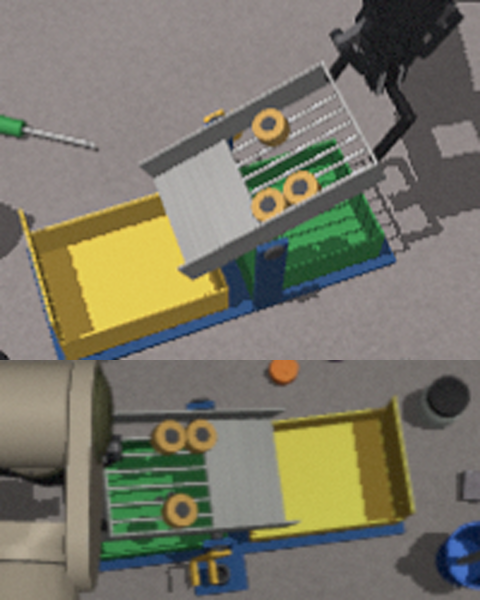

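Emit:
carry_out:
  targets:
    - [[1, -0.2, 2, -3, 0, 0, 0], [1, -0.4, 4, -6, 0, 0, 0], [1, -0.4, 4, -6, 0, 0, 0], [1, -0.4, 4, -6, 0, 0, 0], [1, -0.4, 4, -6, 0, 0, 0], [1, -0.4, 4, -6, 0, 0, 0], [1, -0.4, 4, -6, 0, 0, 0], [1, -0.4, 4, -6, 0, 0, 0]]

```text
time_s: 18.8
position: [0.566, 0.1049, 0.2778]
tool_rot: [[0.996, 0.0, -0.094], [0.094, 0.005, 0.996], [0.001, -1.0, 0.005]]
ft_force: [1.4, 13.7, 7.0]
grip_width: 0.0116
```

```bash
python3 look.py 15
```

```text
18.8 [0.56604037 0.10494697 0.27780013] 0.011584561768763766 [ 1.36223681 13.65968649  7.03664298]
```

View pics/c15.png

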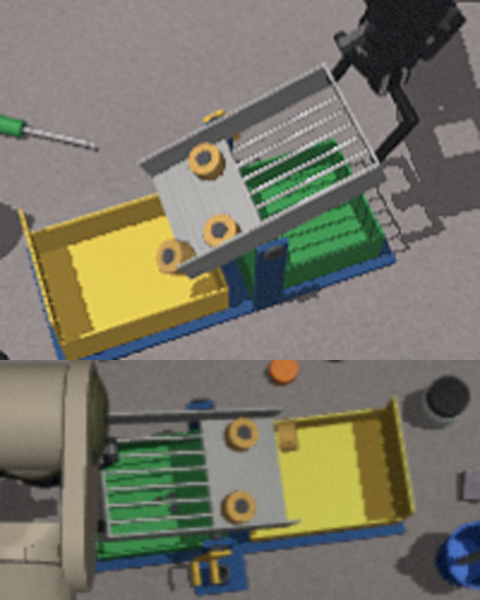

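One collar is tipping off the lip and the other two are sliding on the blank floor.

Emit:
carry_out:
  targets:
    - [[1, 0, 0, 0, 0, 0, 0], [1, 0, 0, 0, 0, 0, 0], [1, 0, 0, 0, 0, 0, 0], [1, 0, 0, 0, 0, 0, 0], [1, 0, 0, 0, 0, 0, 0], [1, 0, 0, 0, 0, 0, 0], [1, 0, 0, 0, 0, 0, 0], [1, 0, 0, 0, 0, 0, 0], [1, 0, 0, 0, 0, 0, 0], [1, 0, 0, 0, 0, 0, 0]]

```text
time_s: 19.73
position: [0.566, 0.105, 0.2778]
tool_rot: [[0.996, 0.001, -0.094], [0.094, 0.005, 0.996], [0.001, -1.0, 0.005]]
ft_force: [1.0, 14.1, 7.2]
grip_width: 0.0118
```

```bash
python3 look.py 16
```

```text
19.7333 [0.56604852 0.10495466 0.27781313] 0.011806100947416714 [ 0.97620617 14.12041735  7.22519321]
```

View pics/c16.png

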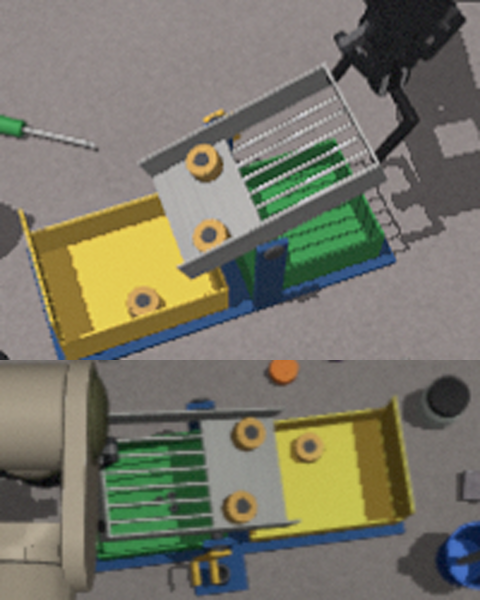

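One collar is in the yellow bin and two have stopped on the floor. I'll tilt further.

Emit:
carry_out:
  targets:
    - [[1, 0.4, -3.5, 4.5, 0, 0, 0], [1, 0.8, -7, 9, 0, 0, 0], [1, 1, -10, 12.5, 0, 0, 0], [1, 1.5, -14, 16.5, 0, 0, 0], [1, 1.5, -14, 16.5, 0, 0, 0], [1, 1.5, -14, 16.5, 0, 0, 0], [1, 1.5, -14, 16.5, 0, 0, 0], [1, 1.5, -14, 16.5, 0, 0, 0], [1, 1.5, -14, 16.5, 0, 0, 0], [1, 1.5, -14, 16.5, 0, 0, 0]]

```text
time_s: 20.67
position: [0.5676, 0.0904, 0.2948]
tool_rot: [[0.996, 0.001, -0.093], [0.093, 0.004, 0.996], [0.001, -1.0, 0.004]]
ft_force: [0.4, 10.1, 10.1]
grip_width: 0.0117
```

```bash
python3 look.py 17
```

```text
20.6667 [0.56756937 0.09038461 0.2948105 ] 0.011708861988684063 [ 0.40897628 10.05971449 10.08086438]
```

View pics/c17.png

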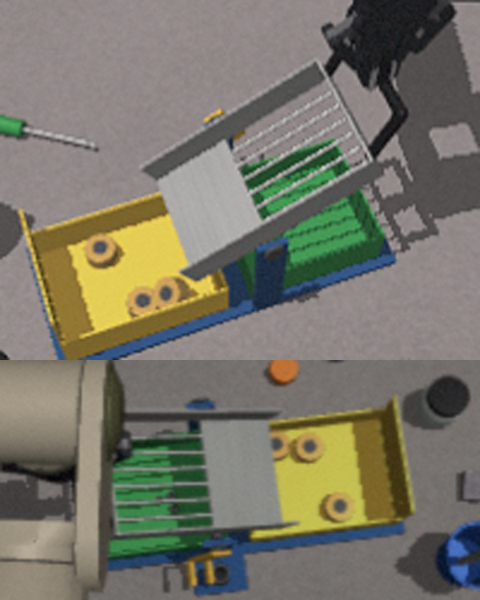

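All three collars are in the yellow bin. I'll bring the tray back to level.

Emit:
carry_out:
  targets:
    - [[1, -0.6, 6.5, -7, 0, 0, 0], [1, -1.3, 13, -14.5, 0, 0, 0], [1, -1.9, 18.5, -22, 0, 0, 0], [1, -2.5, 24, -29.5, 0, 0, 0], [1, -3, 29, -37.5, 0, 0, 0], [1, -3.5, 34, -46, 0, 0, 0], [1, -3.9, 38, -55, 0, 0, 0], [1, -4.3, 42, -63.5, 0, 0, 0], [1, -4.7, 46, -72.5, 0, 0, 0], [1, -5, 49, -81.5, 0, 0, 0], [1, -5, 49, -81.5, 0, 0, 0], [1, -5, 49, -81.5, 0, 0, 0], [1, -5, 49, -81.5, 0, 0, 0]]

```text
time_s: 21.85
position: [0.5625, 0.1386, 0.2112]
tool_rot: [[0.996, -0.002, -0.092], [0.092, 0.002, 0.996], [-0.001, -1.0, 0.003]]
ft_force: [5.3, 7.5, -2.0]
grip_width: 0.0114
```

```bash
python3 look.py 18
```

```text
21.85 [0.5625362  0.13857189 0.21123062] 0.01143315998327344 [ 5.26441293  7.51707835 -1.95445386]
```

View pics/c18.png

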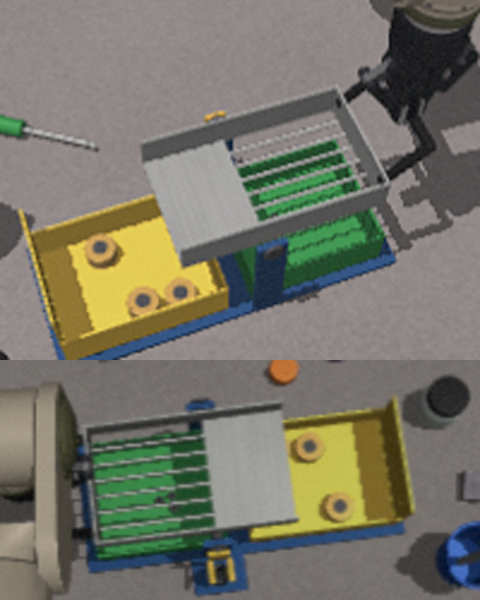

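The tray is level and all the collars lie flat in the yellow bin. I'll release and retreat upward.

Emit:
carry_out:
  targets:
    - [[0.7, 0, 0, 1, 0, 0, 0], [0.4, 0, 0, 1, 0, 0, 0], [0.4, 0, 0, 1, 0, 0, 0], [0.4, 0, 0, 1, 0, 0, 0], [0.4, 0, 0, 1, 0, 0, 0], [0.4, 0, 0, 1, 0, 0, 0], [0.4, 0, 0, 15, 0, 0, 0], [0.4, 0, 0, 45, 0, 0, 0], [0.4, 0, 0, 85, 0, 0, 0], [0.4, 0, 0, 120, 0, 0, 0], [0.4, -100, 30, 140, 0, 0, 0], [0.4, -100, 30, 140, 0, 0, 0], [0.4, -100, 30, 140, 0, 0, 0], [0.4, -100, 30, 140, 0, 0, 0], [0.4, -100, 30, 140, 0, 0, 0], [0.4, -100, 30, 140, 0, 0, 0]]

```text
time_s: 23.28
position: [0.4631, 0.1674, 0.3526]
tool_rot: [[0.996, -0.0, -0.092], [0.092, -0.0, 0.996], [-0.0, -1.0, -0.0]]
ft_force: [-0.2, -0.3, -0.1]
grip_width: 0.0512
```

```bash
python3 look.py 19; python3 - <<'E'
from h import *
a=cv2.imread('pics/s19.png')[130:280,180:430];b=cv2.imread('pics/t19.png')[150:250,240:460]
cv2.imwrite('pics/z19.png',np.vstack([cv2.resize(a,(540,324),interpolation=cv2.INTER_CUBIC),cv2.resize(b,(540,245),interpolation=cv2.INTER_CUBIC)]))
E
```

```text
23.2833 [0.4630765  0.16741482 0.35260976] 0.051172612556248505 [-0.23217597 -0.28314314 -0.06416709]
```

View pics/z19.png

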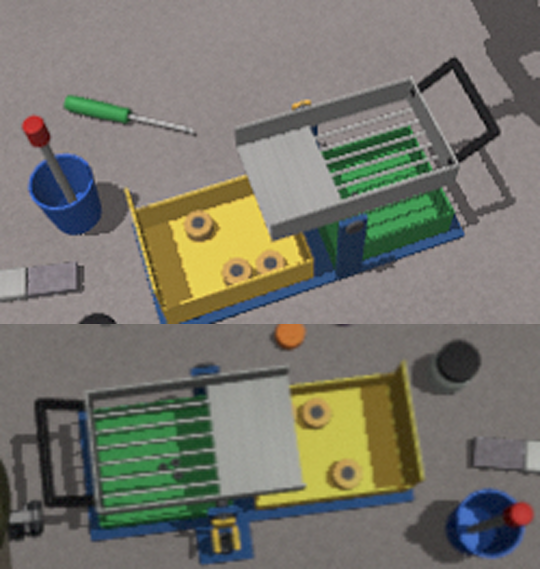

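The pin head is at scene (196.7,190.6). A standing pin projects to (195.7,191.0), so it is upright. The tray is level, the gripper is clear and the bystanders are in place, so I'll hand in.

```bash
python3 - <<'E'
from h import *
a=load('top0')['img'].astype(int);b=load('t19')['img'].astype(int)
for n,(u0,v0,u1,v1) in dict(wrench=(275,135,340,155),oil=(165,165,192,192),jar=(412,152,438,182),brush=(430,192,500,215),driver=(372,258,440,300),tape=(170,243,205,278)).items(): print(n,np.abs(a-b)[v0:v1,u0:u1].mean().round(1))
print(env.close_job())
E
```

```text
wrench 1.8
oil 1.9
jar 2.2
brush 1.9
driver 1.8
tape 36.8
the job is handed in; nothing more can be done
None
```

```bash
python3 - <<'E'
import cv2,numpy as np
cv2.imwrite('pics/tape.png',np.hstack([cv2.resize(cv2.imread(f'pics/{n}.png')[220:300,140:260],(390,260)) for n in('top0','t19')]))
E
```

```text
(no output)
```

View pics/tape.png

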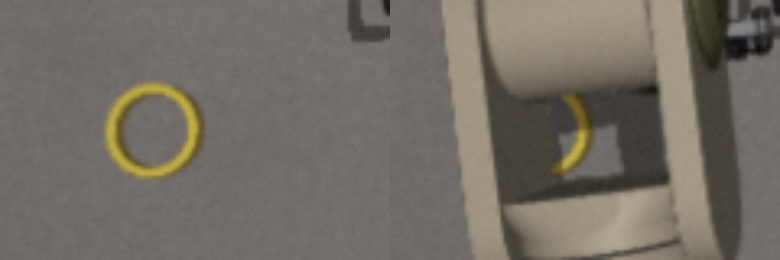

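I carried out the whole sequence and handed the job in at about 23.3 s of the 61 s allowed; `env.close_job()` reports no verdict.

- **Pin:** I pulled it straight out and stood it in the blue cup. In the last picture it is upright, with its head within about 1 px of where a standing pin should appear.
- **Nuts:** Tilting the tray handle-down dropped all three into the green bin. I saw three separate nuts on its floor before going on, with all three collars still on the tray. In the last picture only a dark cluster shows through the screen at the same spot.
- **Collars:** I tipped the tray slowly the other way. One slid off first; the other two stopped partway and needed a steeper tilt. All three now lie flat in the yellow bin.
- **Tray and robot:** The tray is back to level by the handle position and the pictures, and the gripper is released and clear, with about 0 N at the wrist.
- **Bystanders:** The screwdriver, wrench, oil bottle, jar and brush look unchanged from the first picture. The tape failed that comparison because the arm and its shadow cover most of it, but the visible part of the ring is where it was.

While the tray was tipped towards the yellow bin, the sideways force on the gripper rose to about 16 N, well under the limits, because my arc was 2–3 mm off the handle's.

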